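Make up a lined spray-gun cup in its stand

ROBOT

A 6-joint arm with a two-finger parallel gripper is mounted at the origin on a cart in front of the work surface, level with it; the furniture and walls round the work are solid. World frame = base frame: x ahead of the robot, y to its left, z up, the work surface at z = 0. Lengths are in m, angles in rad, forces in N, time in s.
With the tool pointing down it reaches from about 0.4 to 0.925 m from the base axis. Payload 3.4 kg.
Tool frame: the origin (TCP) lies midway between the tips of the shut fingers; the grasp point (between the pads) lies bot.grip_depth behind it (bot.grip_depth is the distance from the TCP to the grasp point, in m); z points along the fingers, y is the line along which they close (so a half turn about z gives the same grasp; the last joint's range is limited). The gripper opens to 85 mm and grips with 20 to 120 N. Pads are 22 mm wide; open, the fingers measure 114 mm over their backs; the gripper's body (76 mm by 85 mm) begins 54 mm behind the grasp point. The pads swing forward as they close: fully open they stand 13 mm farther back than shut.
Start: joints at [1.264, 0.307, 1.506, -0, 1.328, -0.073], TCP at [0.133, 0.559, 0.231] pointing down, gripper open.
Joint ranges: [-3.12, 3.12], [-1.05, 2.28], [0.14, 2.33], [-1.42, 4.57], [0.1, 2.73], [-2.68, 2.68]. Speed limits (rad/s): [2.57, 2.57, 3.14, 3.14, 3.14, 3.14].

INTERFACE

Orientations are given as [roll, pitch, yaw] about the fixed x, y, z axes, in that order (R = Rz(yaw) Ry(pitch) Rx(roll)).
In Python, from station import bot gives the robot as it stands.
- The arm moves only by the shell command python3 -m pendant 'ROWS' [FORCE]. ROWS is JSON, a list of rows, each an object of numbers: "dx", "dy", "dz": the shift along the tool's x, y, z in units of 40 mm (1.0 is 40 mm); "ax", "ay", "az": the turn, a rotation vector about the tool's x, y, z in units of 8 degrees (1.0 is 8 degrees); "gripper": the finger opening in mm, from 0 to 85.4. In form: [{"dx": .., "dy": .., "dz": .., "ax": .., "ay": .., "az": .., "gripper": ..}, ...]. A call has 1 to 8 rows; each row shifts and turns the commanded pose from where the row before left it, along the tool's axes as they then stand; what a row does not reach is not made up. A row lasts 1/8 s, in which the tool goes at most 62.5 mm and 10.7 degrees, less where a joint would pass 70% of its speed; a pose out of reach is approached as far as the arm can. A call is refused whole if a number of a shift passes 1 or a number of a turn 1, either way. A call with a gripper value outside its range is refused whole. The fingers move at their own pace and stop on an object; FORCE is the grip in N (left out, the last holds). Time passes only in rows, so rows that do not move let the fingers close. It gives the time, the measured TCP pose, the force, the opening and the grip force at its end, in the units of the state.
- bot.observe(): the state, without advancing time (a new reading comes with each control period).
- bot.capture(name): name is "side" or "top"; returns a dict with "frame" (480x640x3 uint8, red, green, blue), "K" (3x3 intrinsics, pixels), "extrinsics" (4x4, takes a point from camera to world coordinates). Camera axes: x right, y up, looking along -z (the intrinsics and any distortion apply to the point x, -y, -z); pixel columns grow to the right and rows downward; lengths in m; the calibration is good to about 2 mm. A picture is of the moment at which its call begins. There is no depth.
- bot.hand_in(): hands the job in; it is judged then, once.
The state is a dict: "t": time; "q": joint angles; "dq": joint speeds; "joint_efforts": joint torques, N m; "eef_pos": TCP position; "tcp_rot": TCP orientation; "ft_force": force on the tool from outside, world axes, zero at the start; "torque": the same for the moment, N m; "finger_gap": opening from 0.0 (shut) to 1.0 (fully open); "grasp_force": force on a finger pad.
Only numpy, scipy, OpenCV 4.12 (cv2) and the standard library are available. Lean on these libraries where they do the work, as an engineer would, in place of code of your own. Each camera call takes 0.05 s, during which the arm holds its last target. There are 200 camera calls.

TASK

Make up a clean spray-gun cup for the next job: first seat the grey hard cup in the socket of the round metal cup stand, then hang the liner that fits it inside the cup, then set the matching lid on the liner, and last lower the black collar over the lid until its lip lies flat on the lid all round (it only drops on, no screwing). The smaller liner and the smaller lid belong to another cup size; leave them and the two finished gun cups standing where they are.

Things in the scene. Friction and masses are not known exactly. Their poses are not given: they have to be found in the camera images.
- cup_stand: Fixed round steel cup stand: a foot disc 90 mm across and 8 mm thick with a socket ring on it (69 mm outside, bore 54 mm, mouth at z = 26 mm above the worktop). The hard cup's base rests on the socket floor, 8 mm above the worktop. Origin: centre of its underside, on the worktop; z up. It does not move when pushed.
- hard_cup: Open smoke-grey hard cup, upright, 85 mm tall. Outside 47 mm across the base, 53 mm at 66 mm height, then a straight rim band 58 mm across (68 to 85 mm height; grip it there from outside). Inside 43 mm across at the floor (4 mm up), 49 mm below the rim band, 52 mm in it. It fits the stand's socket with about 3 mm to spare all round. 60 g. Origin: centre of its underside; z up.
- cup_liner: The larger of two milky-white open liners, upright, 89 mm tall: tapered body (36 mm across below, 47 mm above) under a stiff rim band 60 mm across, 77 to 89 mm height (grip it there from outside). Mouth 44 mm. In the hard cup its rim band hangs on the cup's rim: its origin is then 8 mm above the cup's. 30 g. Origin: centre of its underside; z up.
- cup_lid: The larger of two grey lids, upright: centring plug (37 to 41 mm across, 10 mm high), flat flange 60 mm across (10 to 14 mm height), dome to 24 mm, round spout 22 mm across to 50 mm height (grip it). On the liner the plug enters the mouth and the flange lies on the rim band: its origin is then 79 mm above the liner's. 30 g. Origin: centre of the plug's underside; z up.
- collar: Black ribbed ring lying flat, lip up, 69 mm across outside (70 over the ribs), 22 mm high: skirt of 65 mm bore, open below, inward lip on top (hole 50 mm, lip underside 18 mm above the bottom edge). Lowered over the lid's spout, its lip rests on the lid's flange: its origin is then 4 mm below the lid's. 30 g. Origin: centre of its underside; z up.
- small_liner: The smaller milky-white liner, of another cup size, upright, 59 mm tall, 41 mm across the rim band. Not to be used or moved. Origin: centre of its underside.
- small_lid: The smaller grey lid, of another cup size, 37 mm tall, flange 41 mm across, spout 15 mm across. Not to be used or moved. Origin: centre of its plug's underside.
- ready_cup_a: Finished gun cup with a grey cone lid, 76 mm across, 176 mm tall, loose, standing behind the work. Leave it. Origin: centre of its underside.
- ready_cup_b: Finished gun cup with a light cone lid, 76 mm across, 188 mm tall, loose, standing behind the work. Leave it. Origin: centre of its underside.
Things that resemble listed ones, but are neither listed nor needed, are in the scene too. What is shaped like the cup_lid but pink or purple is not meant.

How it is judged:
On the way, in this order (a step that is already met when the one before it is completed fails the run):
1. the hard cup stands in the stand's socket (horizontal distance between hard_cup and cup_stand below 0.006 m and z of hard_cup in the frame of cup_stand between 0.005 and 0.011 m and angle between hard_cup's own z axis and vertical below 0.06 rad), for 0.2 s.
2. the larger liner hangs in the seated cup (all of step 1 and horizontal distance between cup_liner and hard_cup below 0.006 m and z of cup_liner in the frame of hard_cup between 0.005 and 0.011 m and angle between cup_liner's own z axis and vertical below 0.06 rad), for 0.2 s.
3. the larger lid lies on the liner (all of step 2 and horizontal distance between cup_lid and cup_liner below 0.006 m and z of cup_lid in the frame of cup_liner between 0.076 and 0.082 m and angle between cup_lid's own z axis and vertical below 0.06 rad), for 0.2 s.
4. the collar lies over the lid (all of step 3 and horizontal distance between collar and cup_lid below 0.006 m and z of collar in the frame of cup_lid between -0.007 and -0.001 m and angle between collar's own z axis and vertical below 0.06 rad), for 0.2 s.
At the end, for the whole second after the job is handed in: Hard cup on the socket floor of the stand, larger liner hung on the cup's rim, larger lid flat on the liner, collar's lip flat on the lid: each within 6 mm of centre and 3 mm of its seated height, leaning under 0.06 rad, released and at rest (all of step 4 and linear speed of each of hard_cup, cup_liner, cup_lid, collar below 0.02 m/s); the robot touches nothing.
It fails at once if the smaller liner is moved more than 15 mm or tipped (distance of small_liner from where it was at the start of the episode above 0.015 m or angle between small_liner's own z axis and vertical above 0.3 rad).
It fails at once if the smaller lid is moved more than 15 mm or tipped (distance of small_lid from where it was at the start of the episode above 0.015 m or angle between small_lid's own z axis and vertical above 0.3 rad).
It fails at once if the grey-topped finished gun cup is moved more than 15 mm or tipped (distance of ready_cup_a from where it was at the start of the episode above 0.015 m or angle between ready_cup_a's own z axis and vertical above 0.3 rad).
It fails at once if the light-topped finished gun cup is moved more than 15 mm or tipped (distance of ready_cup_b from where it was at the start of the episode above 0.015 m or angle between ready_cup_b's own z axis and vertical above 0.3 rad).
It also fails if it takes over 134 s, if anything falls off the work surface, if the arm or the gripper's body presses on something with over 40 N, if the wrist force passes 120 N, or if a joint passes its speed limit or range.

## Working session

There is one attempt and no reset: what is moved stays moved. The work goes in short steps, Python scripts to look and compute and a shell command to move; the robot and the scene stay as the last step left them, time stands still between calls to the robot, and variables do not carry over. Pictures are saved under pics/ and viewed, at most 14 in all, crops included, and the job is handed in when it is done.

```bash
mkdir -p pics; ls; python3 - <<'E'
from station import bot
import cv2,numpy as np
print(bot.observe(),bot.grip_depth)
for n in("top","side"):
    c=bot.capture(n);cv2.imwrite(f"pics/{n}0.png",c["frame"][:,:,::-1]);print(n,c["K"],c["extrinsics"],[k for k in c])
E
```

```text
pics
{'t': 0.0, 'q': array([ 1.26449982e+00,  3.07585363e-01,  1.50767594e+00,  6.17915538e-06,
        1.32839175e+00, -7.35068718e-02]), 'dq': array([-0.00030736,  0.00029584, -0.00104271,  0.00088262, -0.00156274,
       -0.00037625]), 'joint_efforts': array([-3.47569940e-04, -4.57549131e+01, -2.51913732e+01, -2.49347595e-04,
        1.35750169e-02,  5.89854906e-06]), 'eef_pos': array([0.13246341, 0.55881867, 0.23037299]), 'tcp_rot': array([-3.13953826e+00, -1.57296259e-04,  2.90880137e+00]), 'ft_force': array([ 0.20583454,  0.33311413, -0.41558657]), 'torque': array([0.05840832, 0.01798576, 0.00213721]), 'grasp_force': 0.0, 'finger_gap': 0.9984033882836423} 0.0187
top [[469.27265916   0.         326.55184034]
 [  0.         469.27265916 236.19972419]
 [  0.           0.           1.        ]] [[-2.98055069e-04  9.95694114e-01 -9.26992018e-02  5.14390876e-01]
 [-9.99513223e-01  2.59527261e-03  3.10898863e-02  5.59771724e-02]
 [ 3.11965965e-02  9.26633445e-02  9.95208660e-01  1.22137165e+00]
 [ 0.00000000e+00  0.00000000e+00  0.00000000e+00  1.00000000e+00]] ['frame', 'K', 'extrinsics']
side [[598.06628824   0.         314.70973233]
 [  0.         598.06628824 243.79420293]
 [  0.           0.           1.        ]] [[ 8.52963051e-01  2.65560144e-01 -4.49368272e-01  6.80869217e-02]
 [-5.21970738e-01  4.32697309e-01 -7.35064342e-01 -9.14287318e-01]
 [-7.63350135e-04  8.61539813e-01  5.07689441e-01  6.68767111e-01]
 [ 0.00000000e+00  0.00000000e+00  0.00000000e+00  1.00000000e+00]] ['frame', 'K', 'extrinsics']
```

View pics/top0.png

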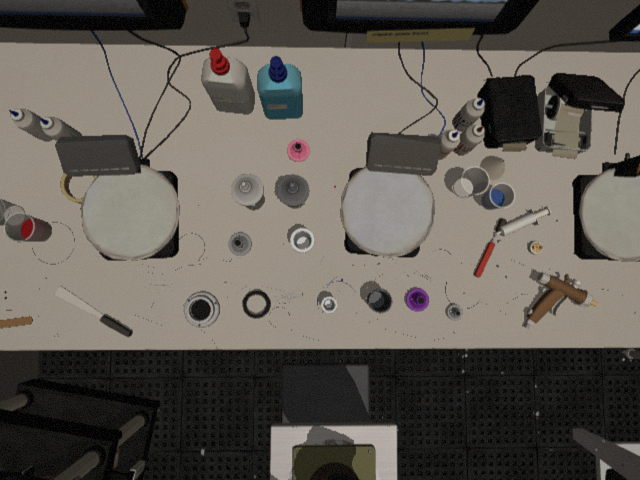

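View pics/side0.png

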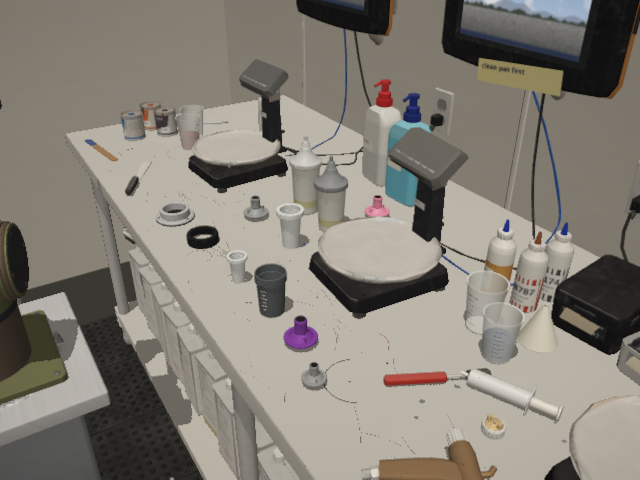

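```bash
python3 - <<'E'
import cv2,numpy as np
t=cv2.imread("pics/top0.png")
def crop(n,im,x0,y0,x1,y1,s):
    c=cv2.resize(im[y0:y1,x0:x1],None,fx=s,fy=s,interpolation=cv2.INTER_CUBIC)
    for x in range((x0//10+1)*10,x1,10):
        cv2.line(c,((x-x0)*s,0),((x-x0)*s,c.shape[0]),(0,200,255) if x%50 else (0,0,255),1)
    for y in range((y0//10+1)*10,y1,10):
        cv2.line(c,(0,(y-y0)*s),(c.shape[1],(y-y0)*s),(0,200,255) if y%50 else (0,0,255),1)
    cv2.imwrite(f"pics/{n}.png",c)
crop("tA",t,180,222,330,332,5)
crop("tB",t,310,270,470,335,5)
E
```

```text
(no output)
```

View pics/tA.png

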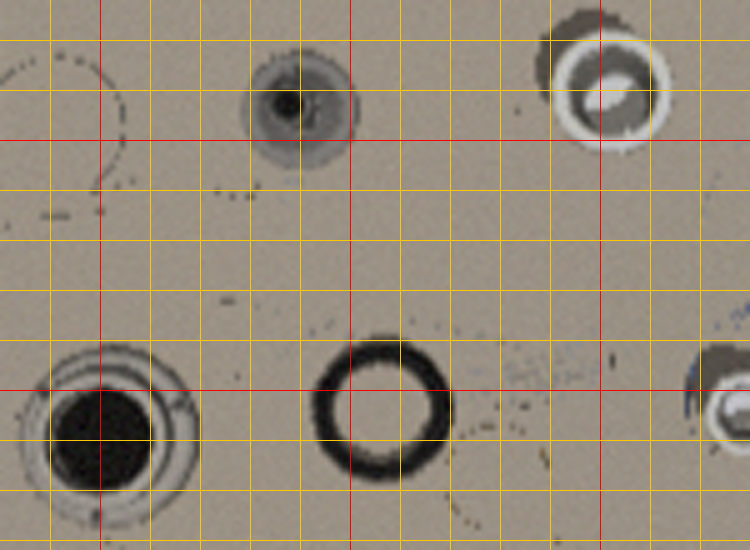

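View pics/tB.png

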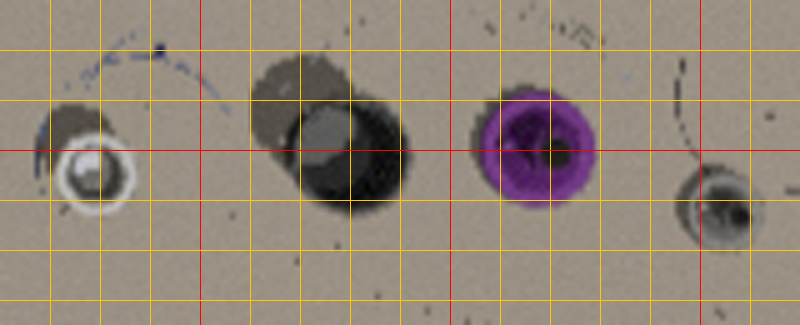

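```bash
cat >h.py <<'E'
import numpy as np,cv2
CAM={"top":([469.27265916,326.55184034,236.19972419],np.array([[-2.98055069e-04,9.95694114e-01,-9.26992018e-02,5.14390876e-01],[-9.99513223e-01,2.59527261e-03,3.10898863e-02,5.59771724e-02],[3.11965965e-02,9.26633445e-02,9.95208660e-01,1.22137165e+00]])),
"side":([598.06628824,314.70973233,243.79420293],np.array([[8.52963051e-01,2.65560144e-01,-4.49368272e-01,6.80869217e-02],[-5.21970738e-01,4.32697309e-01,-7.35064342e-01,-9.14287318e-01],[-7.63350135e-04,8.61539813e-01,5.07689441e-01,6.68767111e-01]]))}
def ray(cam,u,v,z):
    (f,cx,cy),E=CAM[cam]; d=E[:,:3]@np.array([(u-cx)/f,-(v-cy)/f,-1]); o=E[:,3]
    return (o+d*(z-o[2])/d[2])
def proj(cam,P):
    (f,cx,cy),E=CAM[cam]; p=(np.atleast_2d(P)-E[:,3])@E[:,:3]
    return np.c_[cx+f*p[:,0]/-p[:,2],cy-f*p[:,1]/-p[:,2]]
def circ(cam,x,y,z,d):
    a=np.linspace(0,2*np.pi,73); return proj(cam,np.c_[x+d/2*np.cos(a),y+d/2*np.sin(a),0*a+z])
E
python3 - <<'E'
from h import *
M={"stand":(200.2,310.0,.026,.054),"cup":(380.2,301.2,.085,.058),"liner":(302.3,240.2,.089,.060),"lid":(240.1,244,.014,.060),"collar":(256.7,303.6,.022,.070),"sliner":(329.3,304.7,.059,.041),"slid":(454.8,312,.010,.041),"rA":(292,190,.13,.076),"foot":(201.8,309.3,.008,.09)}
ims=[]
im=cv2.imread("pics/side0.png")[180:400,140:340]; s=3
im=cv2.resize(im,None,fx=s,fy=s,interpolation=cv2.INTER_CUBIC)
for k,(u,v,z,d) in M.items():
    p=ray("top",u,v,z); print(k,p.round(4),proj("side",p).round(1))
    cv2.polylines(im,[((circ("side",p[0],p[1],z,d)-[140,180])*s).astype(int)],True,(0,255,0),1)
cv2.imwrite("pics/s1.png",im[:600])
E
```

```text
stand [0.4395 0.335  0.026 ] [[172.9 207.6]]
cup [ 0.4632 -0.1089  0.085 ] [[268.2 271.6]]
liner [0.61   0.0793 0.089 ] [[288.3 208.7]]
lid [0.6062 0.2402 0.014 ] [[254.5 210.9]]
collar [0.4549 0.1949 0.022 ] [[201.9 232.3]]
sliner [0.4537 0.013  0.059 ] [[235.3 254.9]]
slid [ 0.4319 -0.3125  0.01  ] [[312.6 377.7]]
rA [0.725  0.1032 0.13  ] [[328.2 175.4]]
foot [0.4401 0.3352 0.008 ] [[174.  214.3]]
```

View pics/s1.png

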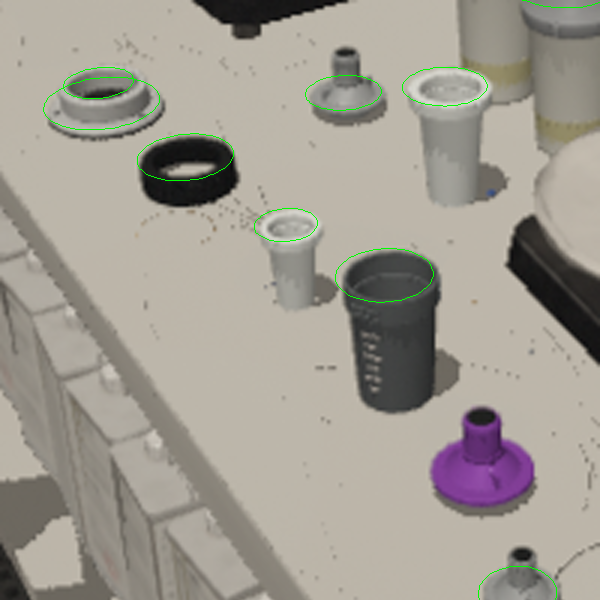

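Candidates for the lid in the top view: grey (240,244), 60 mm flange; grey (455,312), 41 mm flange; purple (417,299); pink (298,150). The one meant is (240,244), because it is grey and has the larger flange (23.5 px across, as 60 mm predicts). For the liner: (302,240) has a 60 mm rim and (329,305) has a 41 mm rim, so the one meant is (302,240). The crops confirm both. The side overlay shows a steady offset of about 1.3 px between the cameras.

```bash
python3 -m pendant '[{"az":-0.83},{"az":-0.83},{"dx":-1,"dy":-0.7},{"dx":-1,"dy":-0.7},{"dx":-1,"dy":-0.7},{"dx":-1,"dy":-0.7},{"dx":-1,"dy":-0.7},{"dx":-1,"dy":-0.7}]' && python3 -m pendant '[{"dx":-1,"dy":-0.7},{"dx":-1,"dy":-0.7},{"dy":-1},{"dy":-1},{"dy":-1},{"dy":-1},{"dy":-1},{"dy":-1}]' && python3 -m pendant '[{"dy":-1},{"dy":-1},{"dy":-1},{"dy":-1},{"dy":-1}, {}]'
```

```text
invalid input at $[0]: expected keys dx, dy, dz, ax, ay, az, gripper
```

```bash
python3 -m pendant '[{"dx":0,"dy":0,"dz":0,"ax":0,"ay":0,"az":-0.83,"gripper":85},{"dx":0,"dy":0,"dz":0,"ax":0,"ay":0,"az":-0.83,"gripper":85},{"dx":-1,"dy":-0.7,"dz":0,"ax":0,"ay":0,"az":0,"gripper":85},{"dx":-1,"dy":-0.7,"dz":0,"ax":0,"ay":0,"az":0,"gripper":85},{"dx":-1,"dy":-0.7,"dz":0,"ax":0,"ay":0,"az":0,"gripper":85},{"dx":-1,"dy":-0.7,"dz":0,"ax":0,"ay":0,"az":0,"gripper":85},{"dx":-1,"dy":-0.7,"dz":0,"ax":0,"ay":0,"az":0,"gripper":85},{"dx":-1,"dy":-0.7,"dz":0,"ax":0,"ay":0,"az":0,"gripper":85}]' && python3 -m pendant '[{"dx":-1,"dy":-0.7,"dz":0,"ax":0,"ay":0,"az":0,"gripper":85},{"dx":-1,"dy":-0.7,"dz":0,"ax":0,"ay":0,"az":0,"gripper":85},{"dx":0,"dy":-1,"dz":0,"ax":0,"ay":0,"az":0,"gripper":85},{"dx":0,"dy":-1,"dz":0,"ax":0,"ay":0,"az":0,"gripper":85},{"dx":0,"dy":-1,"dz":0,"ax":0,"ay":0,"az":0,"gripper":85},{"dx":0,"dy":-1,"dz":0,"ax":0,"ay":0,"az":0,"gripper":85},{"dx":0,"dy":-1,"dz":0,"ax":0,"ay":0,"az":0,"gripper":85},{"dx":0,"dy":0,"dz":0,"ax":0,"ay":0,"az":0,"gripper":85}]'
```

```text
t: 1.1
eef_pos: [0.3734, 0.39, 0.2309]
tcp_rot: [-3.141, -0.001, 3.141]
ft_force: [0.6, -0.0, -0.1]
finger_gap: 0.992
grasp_force: 0.0
t: 2.1
eef_pos: [0.4516, 0.1329, 0.231]
tcp_rot: [-3.141, -0.001, 3.137]
ft_force: [0.1, 0.4, -0.6]
finger_gap: 0.996
grasp_force: 0.0
```

```bash
python3 -m pendant '[{"dx":-0.3,"dy":-1,"dz":0,"ax":0,"ay":0,"az":-0.03,"gripper":85},{"dx":0,"dy":-1,"dz":0,"ax":0,"ay":0,"az":0,"gripper":85},{"dx":0,"dy":-1,"dz":0.5,"ax":0,"ay":0,"az":0,"gripper":85},{"dx":0,"dy":-1,"dz":0.5,"ax":0,"ay":0,"az":0,"gripper":85},{"dx":0,"dy":-1,"dz":0.5,"ax":0,"ay":0,"az":0,"gripper":85},{"dx":0,"dy":-1,"dz":0.5,"ax":0,"ay":0,"az":0,"gripper":85},{"dx":0,"dy":-0.05,"dz":1,"ax":0,"ay":0,"az":0,"gripper":85},{"dx":0,"dy":0,"dz":0,"ax":0,"ay":0,"az":0,"gripper":85}]'; cat >look.py <<'E'
# look.py name cam x0 y0 x1 y1 scale : save gridded crop
import sys,cv2
from station import bot
def look(n,cam,x0,y0,x1,y1,s,over=()):
    f=bot.capture(cam)["frame"][:,:,::-1]; cv2.imwrite(f"pics/raw_{n}.png",f)
    c=cv2.resize(f[y0:y1,x0:x1],None,fx=s,fy=s,interpolation=cv2.INTER_CUBIC)
    for p,col in over: cv2.polylines(c,[((p-[x0,y0]+.0)*s).astype(int)],True,col,1)
    for x in range((x0//10+1)*10,x1,10): cv2.putText(c,str(x),((x-x0)*s,10),0,.35,(0,0,255)); cv2.line(c,((x-x0)*s,12),((x-x0)*s,18),(0,0,255))
    for y in range((y0//10+1)*10,y1,10): cv2.putText(c,str(y),(0,(y-y0)*s),0,.35,(0,0,255)); cv2.line(c,(24,(y-y0)*s),(30,(y-y0)*s),(0,0,255))
    cv2.imwrite(f"pics/{n}.png",c)
E
python3 - <<'E'
from look import *; from h import *
o=bot.observe();p=o["eef_pos"];print(p,o["tcp_rot"])
# pads outline when open: tips z=p+13mm, y +-42.7 (inner), +-57 outer, x +-11
ov=[]
for s in(-1,1):
    q=np.array([[p[0]-.011,p[1]+s*.0427,p[2]+.013],[p[0]+.011,p[1]+s*.0427,p[2]+.013],[p[0]+.011,p[1]+s*.057,p[2]+.013],[p[0]-.011,p[1]+s*.057,p[2]+.013]])
    ov.append((proj("side",q),(0,255,0)))
look("s2","side",200,190,340,330,4,ov)
E
```

```text
t: 3.1
eef_pos: [0.4626, -0.1058, 0.1089]
tcp_rot: [3.139, -0.007, -3.139]
ft_force: [-0.3, 1.0, 0.1]
finger_gap: 0.995
grasp_force: 0.0
[ 0.46256193 -0.10582155  0.10886159] [ 3.13885692 -0.00672331 -3.13929293]
```

View pics/s2.png

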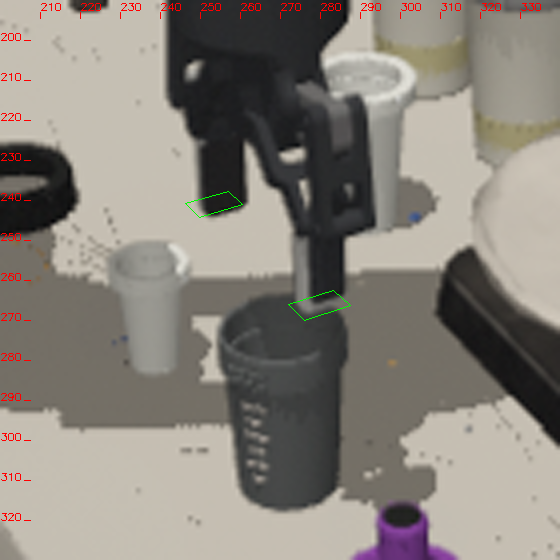

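```bash
python3 -m pendant '[{"dx":0,"dy":0,"dz":0,"ax":0,"ay":0,"az":0,"gripper":85},{"dx":0,"dy":-0.05,"dz":0.5,"ax":0,"ay":0,"az":0,"gripper":85},{"dx":0,"dy":0,"dz":0.5,"ax":0,"ay":0,"az":0,"gripper":85},{"dx":0,"dy":0,"dz":0.35,"ax":0,"ay":0,"az":0,"gripper":85},{"dx":0,"dy":0,"dz":0,"ax":0,"ay":0,"az":0,"gripper":85},{"dx":0,"dy":0,"dz":0,"ax":0,"ay":0,"az":0,"gripper":85}]' 30;  python3 - <<'E'
from look import *; from h import *
look("s3","side",200,190,340,330,4,[(circ("side",.4632,-.1089,.085,.058),(0,255,0))])
E
```

```text
t: 3.9
eef_pos: [0.4656, -0.1089, 0.058]
tcp_rot: [-3.141, 0.001, -3.138]
ft_force: [-0.3, -0.1, -0.5]
finger_gap: 0.996
grasp_force: 0.0
```

View pics/s3.png

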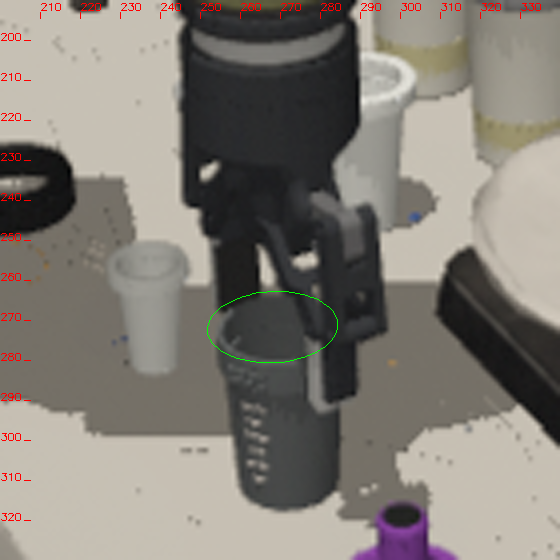

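The fingers straddle the cup rim, which sits at about (270,275) in the side view. I'll close on it.

```bash
python3 -m pendant '[{"dx":0.05,"dy":0,"dz":0.1,"ax":0,"ay":0,"az":0,"gripper":85},{"dx":0,"dy":0,"dz":0,"ax":0,"ay":0,"az":0,"gripper":66},{"dx":0,"dy":0,"dz":0,"ax":0,"ay":0,"az":0,"gripper":62},{"dx":0,"dy":0,"dz":0,"ax":0,"ay":0,"az":0,"gripper":59},{"dx":0,"dy":0,"dz":0,"ax":0,"ay":0,"az":0,"gripper":54},{"dx":0,"dy":0,"dz":0,"ax":0,"ay":0,"az":0,"gripper":50},{"dx":0,"dy":0,"dz":0,"ax":0,"ay":0,"az":0,"gripper":50},{"dx":0,"dy":0,"dz":0,"ax":0,"ay":0,"az":0,"gripper":50}]' 30;  python3 - <<'E'
from look import *; from h import *
look("s4","side",200,190,340,330,4,[(circ("side",.4632,-.1089,.085,.058),(0,255,0))])
E
```

```text
t: 4.95
eef_pos: [0.463, -0.1088, 0.0537]
tcp_rot: [-3.141, 0.0, -3.138]
ft_force: [-1.1, 1.0, 6.3]
finger_gap: 0.676
grasp_force: 31.3
```

View pics/s4.png

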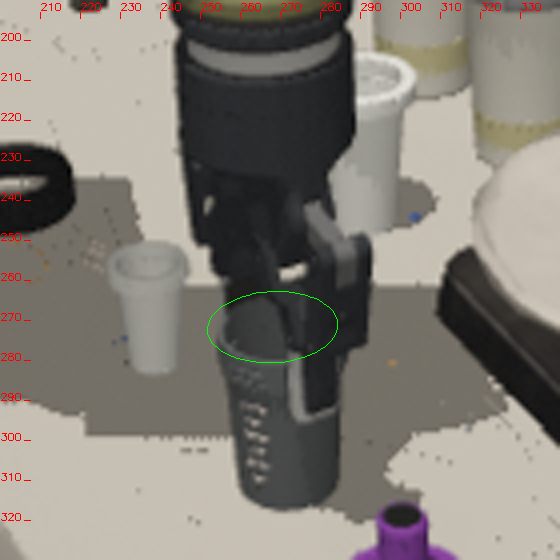

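The cup didn't shift when gripped (base still at (285,508)), so the top camera is the true one. Next I'll lift it and carry it to the stand.

```bash
python3 -m pendant '[{"dx":0,"dy":0,"dz":-0.5,"ax":0,"ay":0,"az":0,"gripper":50},{"dx":0,"dy":0,"dz":-1,"ax":0,"ay":0,"az":0,"gripper":50},{"dx":0,"dy":0,"dz":-1,"ax":0,"ay":0,"az":0,"gripper":50},{"dx":0,"dy":0.5,"dz":0,"ax":0,"ay":0,"az":0,"gripper":50},{"dx":0.06,"dy":1,"dz":0,"ax":0,"ay":0,"az":0,"gripper":50},{"dx":0.06,"dy":1,"dz":0,"ax":0,"ay":0,"az":0,"gripper":50},{"dx":0.06,"dy":1,"dz":0,"ax":0,"ay":0,"az":0,"gripper":50},{"dx":0.06,"dy":1,"dz":0,"ax":0,"ay":0,"az":0,"gripper":50}]' && python3 -m pendant '[{"dx":0.06,"dy":1,"dz":0,"ax":0,"ay":0,"az":0,"gripper":50},{"dx":0.06,"dy":1,"dz":0,"ax":0,"ay":0,"az":0,"gripper":50},{"dx":0.06,"dy":1,"dz":0,"ax":0,"ay":0,"az":0,"gripper":50},{"dx":0.06,"dy":1,"dz":0,"ax":0,"ay":0,"az":0,"gripper":50},{"dx":0.06,"dy":1,"dz":0,"ax":0,"ay":0,"az":0,"gripper":50},{"dx":0.06,"dy":1,"dz":0,"ax":0,"ay":0,"az":0,"gripper":50},{"dx":0,"dy":0.6,"dz":0,"ax":0,"ay":0,"az":0,"gripper":50},{"dx":0,"dy":0,"dz":0,"ax":0,"ay":0,"az":0,"gripper":50}]'; python3 -m pendant '[{"dx":0,"dy":0,"dz":0,"ax":0,"ay":0,"az":0,"gripper":50}]'
```

```text
t: 6.0
eef_pos: [0.4524, 0.0722, 0.1531]
tcp_rot: [-3.142, -0.0, -3.139]
ft_force: [1.1, -0.0, 0.9]
finger_gap: 0.671
grasp_force: 32.4
t: 7.0
eef_pos: [0.4373, 0.3366, 0.1529]
tcp_rot: [3.141, 0.0, -3.136]
ft_force: [0.6, -1.2, -0.1]
finger_gap: 0.677
grasp_force: 32.4
t: 7.12
eef_pos: [0.4369, 0.3342, 0.1528]
tcp_rot: [-3.14, -0.001, -3.138]
ft_force: [-0.3, -0.3, -0.8]
finger_gap: 0.674
grasp_force: 32.4
```

```bash
python3 -m pendant '[{"dx":-0.07,"dy":0.02,"dz":0.2,"ax":0,"ay":0,"az":0,"gripper":50},{"dx":0,"dy":0,"dz":0.7,"ax":0,"ay":0,"az":0,"gripper":50},{"dx":0,"dy":0,"dz":0.5,"ax":0,"ay":0,"az":0,"gripper":50},{"dx":0,"dy":0,"dz":0,"ax":0,"ay":0,"az":0,"gripper":50}]'; python3 - <<'E'
from look import *; from h import *
p=bot.observe()["eef_pos"];print(p)
look("s5","side",110,130,250,270,4,[(circ("side",p[0],p[1],p[2]-.0537,.047),(0,255,0)),(circ("side",.44,.335,.026,.054),(0,0,255))])
E
```

```text
t: 7.62
eef_pos: [0.439, 0.334, 0.0955]
tcp_rot: [-3.139, -0.004, -3.14]
ft_force: [-0.8, -0.4, 0.1]
finger_gap: 0.676
grasp_force: 32.4
[0.4390388  0.33402894 0.0954647 ]
```

View pics/s5.png

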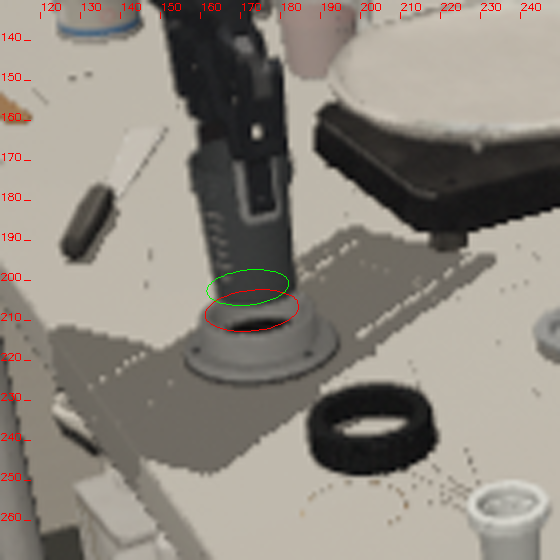

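```bash
python3 -m pendant '[{"dx":-0.02,"dy":0.02,"dz":0.2,"ax":0,"ay":0,"az":0,"gripper":50},{"dx":0,"dy":0,"dz":0.2,"ax":0,"ay":0,"az":0,"gripper":50},{"dx":0,"dy":0,"dz":0.2,"ax":0,"ay":0,"az":0,"gripper":50},{"dx":0,"dy":0,"dz":0.1,"ax":0,"ay":0,"az":0,"gripper":50},{"dx":0,"dy":0,"dz":0.05,"ax":0,"ay":0,"az":0,"gripper":50},{"dx":0,"dy":0,"dz":0,"ax":0,"ay":0,"az":0,"gripper":50}]'
```

```text
t: 8.43
eef_pos: [0.441, 0.3367, 0.0672]
tcp_rot: [-3.142, -0.0, -3.138]
ft_force: [0.0, 0.3, 0.1]
finger_gap: 0.676
grasp_force: 32.4
```

```bash
python3 -m pendant '[{"dx":0,"dy":-0.03,"dz":0.05,"ax":0,"ay":0,"az":0,"gripper":50},{"dx":0,"dy":0,"dz":0.05,"ax":0,"ay":0,"az":0,"gripper":50},{"dx":0,"dy":0,"dz":0,"ax":0,"ay":0,"az":0,"gripper":50},{"dx":0,"dy":0,"dz":0,"ax":0,"ay":0,"az":0,"gripper":50}]'
```

```text
t: 8.93
eef_pos: [0.4411, 0.3356, 0.0633]
tcp_rot: [3.141, 0.0, -3.138]
ft_force: [-0.2, 2.2, -1.4]
finger_gap: 0.67
grasp_force: 32.4
```

```bash
python3 -m pendant '[{"dx":0,"dy":0,"dz":0.04,"ax":0,"ay":0,"az":0,"gripper":50},{"dx":0,"dy":0,"dz":0,"ax":0,"ay":0,"az":0,"gripper":50}]'
```

```text
t: 9.18
eef_pos: [0.441, 0.3356, 0.0619]
tcp_rot: [3.141, 0.0, -3.138]
ft_force: [-1.0, 1.1, 2.0]
finger_gap: 0.677
grasp_force: 32.6
```

```bash
python3 -m pendant '[{"dx":0,"dy":0,"dz":0,"ax":0,"ay":0,"az":0,"gripper":64},{"dx":0,"dy":0,"dz":0,"ax":0,"ay":0,"az":0,"gripper":75},{"dx":0,"dy":0,"dz":0,"ax":0,"ay":0,"az":0,"gripper":85},{"dx":0,"dy":0,"dz":0,"ax":0,"ay":0,"az":0,"gripper":85},{"dx":0,"dy":0,"dz":-0.5,"ax":0,"ay":0,"az":0,"gripper":85},{"dx":0,"dy":0,"dz":-1,"ax":0,"ay":0,"az":0,"gripper":85},{"dx":0,"dy":-0.3,"dz":-1,"ax":0,"ay":0,"az":0,"gripper":85},{"dx":-0.7,"dy":-1,"dz":-0.5,"ax":0,"ay":0,"az":0,"gripper":85}]' && python3 -m pendant '[{"dx":-0.7,"dy":-1,"dz":0,"ax":0,"ay":0,"az":0,"gripper":85},{"dx":-0.7,"dy":-1,"dz":0,"ax":0,"ay":0,"az":0,"gripper":85},{"dx":-0.7,"dy":-1,"dz":0,"ax":0,"ay":0,"az":0,"gripper":85},{"dx":-0.7,"dy":-1,"dz":0,"ax":0,"ay":0,"az":0,"gripper":85},{"dx":-0.7,"dy":-1,"dz":0,"ax":0,"ay":0,"az":0,"gripper":85},{"dx":0,"dy":0,"dz":0,"ax":0,"ay":0,"az":0,"gripper":85},{"dx":0,"dy":0,"dz":0,"ax":0,"ay":0,"az":0,"gripper":85}]'; python3 - <<'E'
from look import *; from h import *
look("t6","top",160,270,240,350,7,[(circ("top",.44,.335,.093,.058),(0,255,0)),(circ("top",.44,.335,.008,.09),(0,0,255))])
E
```

```text
t: 10.18
eef_pos: [0.4691, 0.285, 0.1841]
tcp_rot: [3.139, 0.003, -3.135]
ft_force: [-0.5, 0.4, -0.8]
finger_gap: 0.996
grasp_force: 0.0
t: 11.05
eef_pos: [0.6092, 0.084, 0.1813]
tcp_rot: [3.141, -0.001, -3.139]
ft_force: [0.1, 0.7, -0.1]
finger_gap: 0.993
grasp_force: 0.0
```

View pics/t6.png

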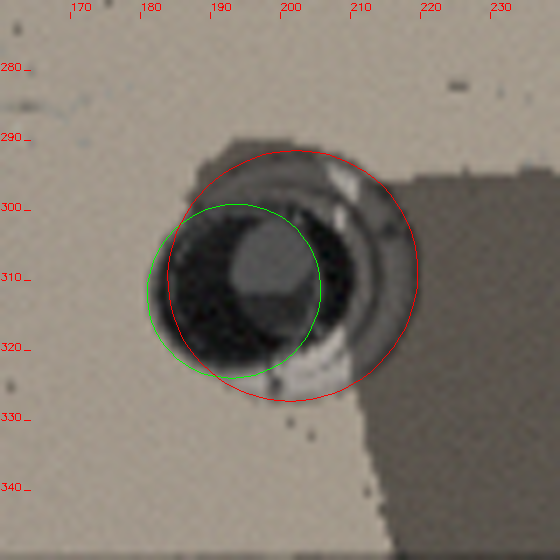

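The hard cup is seated: its rim is centred near (193,311) in the top view, over the foot at (201,309). Next is the liner, gripped high on its band so the fingertips stay above the cup rim.

```bash
python3 -m pendant '[{"dx":-0.02,"dy":-0.12,"dz":0.5,"ax":0,"ay":0,"az":0,"gripper":85},{"dx":0,"dy":0,"dz":0.9,"ax":0,"ay":0,"az":0,"gripper":85},{"dx":0,"dy":0,"dz":0.8,"ax":0,"ay":0,"az":0,"gripper":85},{"dx":0,"dy":0,"dz":0.4,"ax":0,"ay":0,"az":0,"gripper":85},{"dx":0,"dy":0,"dz":0,"ax":0,"ay":0,"az":0,"gripper":85},{"dx":0,"dy":0,"dz":0,"ax":0,"ay":0,"az":0,"gripper":85}]'
```

```text
t: 11.85
eef_pos: [0.6116, 0.0797, 0.0789]
tcp_rot: [3.141, 0.002, -3.138]
ft_force: [0.9, -0.2, 0.6]
finger_gap: 0.997
grasp_force: 0.0
```

```bash
python3 -m pendant '[{"dx":0.03,"dy":0,"dz":0.13,"ax":0,"ay":0,"az":0,"gripper":85},{"dx":0,"dy":0,"dz":0,"ax":0,"ay":0,"az":0,"gripper":68},{"dx":0,"dy":0,"dz":0,"ax":0,"ay":0,"az":0,"gripper":64},{"dx":0,"dy":0,"dz":0,"ax":0,"ay":0,"az":0,"gripper":61},{"dx":0,"dy":0,"dz":0,"ax":0,"ay":0,"az":0,"gripper":56},{"dx":0,"dy":0,"dz":0,"ax":0,"ay":0,"az":0,"gripper":52},{"dx":0,"dy":0,"dz":0,"ax":0,"ay":0,"az":0,"gripper":52},{"dx":0,"dy":0,"dz":0,"ax":0,"ay":0,"az":0,"gripper":52}]' 30;  python3 - <<'E'
from look import *; from h import *
look("s7","side",220,150,360,290,4,[(circ("side",.61,.0793,.089,.06),(0,255,0))])
E
```

```text
t: 12.85
eef_pos: [0.61, 0.0793, 0.0732]
tcp_rot: [3.142, 0.001, -3.138]
ft_force: [-1.2, -0.5, 5.1]
finger_gap: 0.688
grasp_force: 32.1
```

View pics/s7.png

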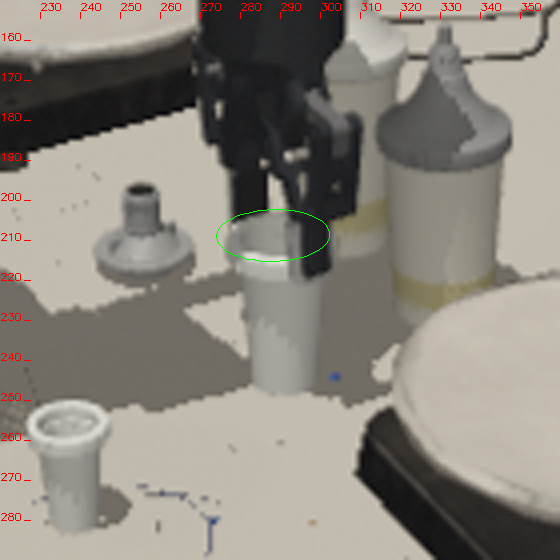

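```bash
python3 -m pendant '[{"dx":0,"dy":0,"dz":-0.4,"ax":0,"ay":0,"az":0,"gripper":52},{"dx":0,"dy":0,"dz":-1,"ax":0,"ay":0,"az":0,"gripper":52},{"dx":0,"dy":0,"dz":-1,"ax":0,"ay":0,"az":0,"gripper":52},{"dx":0.1,"dy":0.2,"dz":-0.7,"ax":0,"ay":0,"az":0,"gripper":52},{"dx":0.4,"dy":0.6,"dz":0,"ax":0,"ay":0,"az":0,"gripper":52},{"dx":0.6,"dy":0.9,"dz":0,"ax":0,"ay":0,"az":0,"gripper":52},{"dx":0.6,"dy":0.9,"dz":0,"ax":0,"ay":0,"az":0,"gripper":52},{"dx":0.6,"dy":0.9,"dz":0,"ax":0,"ay":0,"az":0,"gripper":52}]' && python3 -m pendant '[{"dx":0.6,"dy":0.9,"dz":0,"ax":0,"ay":0,"az":0,"gripper":52},{"dx":0.6,"dy":0.9,"dz":0,"ax":0,"ay":0,"az":0,"gripper":52},{"dx":0.5,"dy":0.7,"dz":0,"ax":0,"ay":0,"az":0,"gripper":52},{"dx":0.2,"dy":0.35,"dz":0,"ax":0,"ay":0,"az":0,"gripper":52},{"dx":0,"dy":0,"dz":0,"ax":0,"ay":0,"az":0,"gripper":52},{"dx":0,"dy":0,"dz":0,"ax":0,"ay":0,"az":0,"gripper":52}]'
```

```text
t: 13.9
eef_pos: [0.5161, 0.2198, 0.1971]
tcp_rot: [3.141, 0.0, -3.139]
ft_force: [0.9, 0.7, -0.9]
finger_gap: 0.691
grasp_force: 32.5
t: 14.65
eef_pos: [0.4414, 0.3319, 0.1966]
tcp_rot: [-3.141, 0.001, -3.139]
ft_force: [-0.9, -0.9, -1.2]
finger_gap: 0.687
grasp_force: 32.5
```

```bash
python3 -m pendant '[{"dx":0.01,"dy":0.08,"dz":0.1,"ax":0,"ay":0,"az":0,"gripper":52},{"dx":0,"dy":0,"dz":0.4,"ax":0,"ay":0,"az":0,"gripper":52},{"dx":0,"dy":0,"dz":0.5,"ax":0,"ay":0,"az":0,"gripper":52},{"dx":0,"dy":0,"dz":0.4,"ax":0,"ay":0,"az":0,"gripper":52},{"dx":0,"dy":0,"dz":0,"ax":0,"ay":0,"az":0,"gripper":52},{"dx":0,"dy":0,"dz":0,"ax":0,"ay":0,"az":0,"gripper":52}]';python3 - <<'E'
from look import *; from h import *
look("s8","side",110,110,250,250,4)
E
```

```text
t: 15.4
eef_pos: [0.4405, 0.336, 0.1406]
tcp_rot: [3.142, 0.0, -3.138]
ft_force: [-0.7, -0.1, 1.0]
finger_gap: 0.685
grasp_force: 32.5
```

View pics/s8.png

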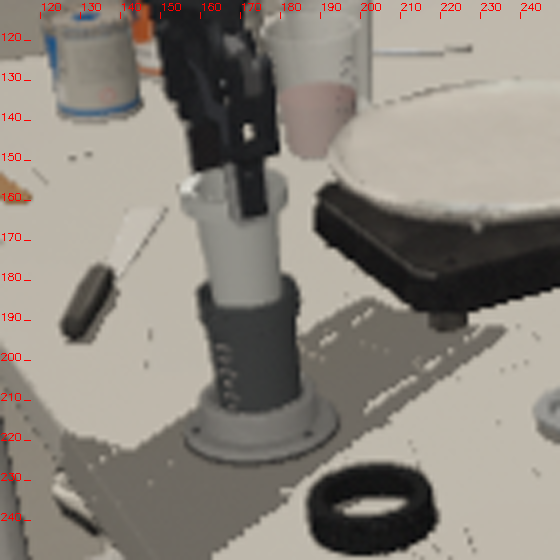

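```bash
python3 -m pendant '[{"dx":-0.02,"dy":-0.03,"dz":0.2,"ax":0,"ay":0,"az":0,"gripper":52},{"dx":0,"dy":0,"dz":0.3,"ax":0,"ay":0,"az":0,"gripper":52},{"dx":0,"dy":0,"dz":0.3,"ax":0,"ay":0,"az":0,"gripper":52},{"dx":0,"dy":0,"dz":0.2,"ax":0,"ay":0,"az":0,"gripper":52},{"dx":0,"dy":0,"dz":0,"ax":0,"ay":0,"az":0,"gripper":52},{"dx":0,"dy":0,"dz":0,"ax":0,"ay":0,"az":0,"gripper":52}]'
```

```text
t: 16.2
eef_pos: [0.4412, 0.3348, 0.1006]
tcp_rot: [3.141, 0.0, -3.138]
ft_force: [0.6, -0.3, -0.4]
finger_gap: 0.689
grasp_force: 32.5
```

```bash
python3 -m pendant '[{"dx":0,"dy":0,"dz":0.1,"ax":0,"ay":0,"az":0,"gripper":52},{"dx":0,"dy":0,"dz":0.06,"ax":0,"ay":0,"az":0,"gripper":52},{"dx":0,"dy":0,"dz":0.04,"ax":0,"ay":0,"az":0,"gripper":52},{"dx":0,"dy":0,"dz":0,"ax":0,"ay":0,"az":0,"gripper":52},{"dx":0,"dy":0,"dz":0,"ax":0,"ay":0,"az":0,"gripper":52}]'
```

```text
t: 16.82
eef_pos: [0.4411, 0.3347, 0.0926]
tcp_rot: [3.142, 0.0, -3.138]
ft_force: [0.6, 0.8, -0.3]
finger_gap: 0.689
grasp_force: 32.5
```

```bash
python3 -m pendant '[{"dx":0,"dy":0,"dz":0.05,"ax":0,"ay":0,"az":0,"gripper":52},{"dx":0,"dy":0,"dz":0.03,"ax":0,"ay":0,"az":0,"gripper":52},{"dx":0,"dy":0,"dz":0,"ax":0,"ay":0,"az":0,"gripper":52},{"dx":0,"dy":0,"dz":0,"ax":0,"ay":0,"az":0,"gripper":52}]'
```

```text
t: 17.32
eef_pos: [0.4411, 0.3347, 0.0893]
tcp_rot: [-3.142, 0.0, -3.138]
ft_force: [-0.8, -0.3, 0.4]
finger_gap: 0.688
grasp_force: 32.5
```

```bash
python3 -m pendant '[{"dx":0,"dy":0,"dz":0.025,"ax":0,"ay":0,"az":0,"gripper":52},{"dx":0,"dy":0,"dz":0,"ax":0,"ay":0,"az":0,"gripper":52},{"dx":0,"dy":0,"dz":0,"ax":0,"ay":0,"az":0,"gripper":66},{"dx":0,"dy":0,"dz":0,"ax":0,"ay":0,"az":0,"gripper":76},{"dx":0,"dy":0,"dz":0,"ax":0,"ay":0,"az":0,"gripper":85},{"dx":0,"dy":0,"dz":0,"ax":0,"ay":0,"az":0,"gripper":85},{"dx":0,"dy":0,"dz":-0.5,"ax":0,"ay":0,"az":0,"gripper":85},{"dx":0,"dy":0,"dz":-1,"ax":0,"ay":0,"az":0,"gripper":85}]' && python3 -m pendant '[{"dx":-0.4,"dy":-0.3,"dz":-0.6,"ax":0,"ay":0,"az":0,"gripper":60},{"dx":-0.7,"dy":-0.4,"dz":0,"ax":0,"ay":0,"az":0,"gripper":50},{"dx":-0.8,"dy":-0.5,"dz":0,"ax":0,"ay":0,"az":0,"gripper":50},{"dx":-0.8,"dy":-0.5,"dz":0,"ax":0,"ay":0,"az":0,"gripper":50},{"dx":-0.8,"dy":-0.5,"dz":0,"ax":0,"ay":0,"az":0,"gripper":50},{"dx":-0.6,"dy":-0.16,"dz":0,"ax":0,"ay":0,"az":0,"gripper":50},{"dx":0,"dy":0,"dz":0,"ax":0,"ay":0,"az":0,"gripper":50},{"dx":0,"dy":0,"dz":0,"ax":0,"ay":0,"az":0,"gripper":50}]'; python3 - <<'E'
from look import *; from h import *
import numpy as np
look("s9","side",110,110,250,250,4)
f=cv2.imread("pics/raw_s9.png")[130:230,130:230]
g=bot.capture("top")["frame"][:,:,::-1][270:350,160:240]; cv2.imwrite("pics/raw_t9.png",g)
a=cv2.resize(f,(400,400),interpolation=2);b=cv2.resize(g,(400,400),interpolation=2)
p=(circ("top",.441,.3347,.105,.06)-[160,270])*5; cv2.polylines(b,[p.astype(int)],True,(0,255,0),1)
cv2.imwrite("pics/c9.png",np.hstack([a,b]))
E
```

```text
t: 18.32
eef_pos: [0.4396, 0.3338, 0.1471]
tcp_rot: [-3.139, -0.004, -3.138]
ft_force: [1.4, -0.0, 0.4]
finger_gap: 0.998
grasp_force: 0.0
t: 19.32
eef_pos: [0.6042, 0.2409, 0.1718]
tcp_rot: [-3.141, -0.002, -3.138]
ft_force: [-0.1, -0.3, -0.2]
finger_gap: 0.585
grasp_force: 0.0
```

View pics/c9.png

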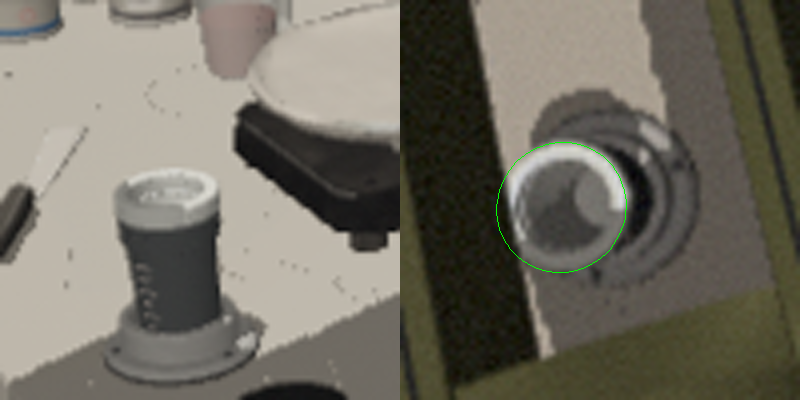

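The liner hangs level on the cup rim in both views; in the top view its rim centre is about (567,207) in the crop. Now the grey 60 mm lid.

```bash
python3 -c "
from h import *
print(ray('top',237.6,242.8,.05),ray('top',240.1,244,.014))"; python3 -m pendant '[{"dx":-0.05,"dy":-0.02,"dz":0.5,"ax":0,"ay":0,"az":0,"gripper":50},{"dx":0,"dy":0,"dz":0.9,"ax":0,"ay":0,"az":0,"gripper":50},{"dx":0,"dy":0,"dz":0.8,"ax":0,"ay":0,"az":0,"gripper":50},{"dx":0,"dy":0,"dz":0.3,"ax":0,"ay":0,"az":0,"gripper":50},{"dx":0,"dy":0,"dz":0,"ax":0,"ay":0,"az":0,"gripper":50},{"dx":0,"dy":0,"dz":0,"ax":0,"ay":0,"az":0,"gripper":50}]'
```

```text
[0.60641479 0.24099629 0.05      ] [0.60616789 0.24024807 0.014     ]
t: 20.18
eef_pos: [0.6083, 0.2406, 0.0738]
tcp_rot: [3.141, 0.002, -3.138]
ft_force: [-0.1, 0.9, -0.3]
finger_gap: 0.585
grasp_force: 0.0
```

```bash
python3 -m pendant '[{"dx":0.05,"dy":0,"dz":0.4,"ax":0,"ay":0,"az":0,"gripper":50},{"dx":0,"dy":0,"dz":0.5,"ax":0,"ay":0,"az":0,"gripper":50},{"dx":0,"dy":0,"dz":0.2,"ax":0,"ay":0,"az":0,"gripper":50},{"dx":0,"dy":0,"dz":0,"ax":0,"ay":0,"az":0,"gripper":40},{"dx":0,"dy":0,"dz":0,"ax":0,"ay":0,"az":0,"gripper":28},{"dx":0,"dy":0,"dz":0,"ax":0,"ay":0,"az":0,"gripper":24},{"dx":0,"dy":0,"dz":0,"ax":0,"ay":0,"az":0,"gripper":18},{"dx":0,"dy":0,"dz":0,"ax":0,"ay":0,"az":0,"gripper":15}]' 30;python3 -m pendant '[{"dx":0,"dy":0,"dz":0,"ax":0,"ay":0,"az":0,"gripper":15},{"dx":0,"dy":0,"dz":0,"ax":0,"ay":0,"az":0,"gripper":15},{"dx":0,"dy":0,"dz":0,"ax":0,"ay":0,"az":0,"gripper":15}]'
```

```text
t: 21.18
eef_pos: [0.6059, 0.2402, 0.0291]
tcp_rot: [3.141, 0.001, -3.138]
ft_force: [-0.3, 0.2, 3.1]
finger_gap: 0.243
grasp_force: 29.5
t: 21.55
eef_pos: [0.606, 0.2402, 0.029]
tcp_rot: [3.141, 0.001, -3.138]
ft_force: [-0.1, 0.3, 5.1]
finger_gap: 0.243
grasp_force: 29.6
```

```bash
python3 -m pendant '[{"dx":0,"dy":0,"dz":-0.5,"ax":0,"ay":0,"az":0,"gripper":15},{"dx":0,"dy":0,"dz":-1,"ax":0,"ay":0,"az":0,"gripper":15},{"dx":0,"dy":0,"dz":-1,"ax":0,"ay":0,"az":0,"gripper":15},{"dx":0.1,"dy":0.1,"dz":-1,"ax":0,"ay":0,"az":0,"gripper":15},{"dx":0.5,"dy":0.3,"dz":-0.1,"ax":0,"ay":0,"az":0,"gripper":15},{"dx":0.8,"dy":0.45,"dz":0,"ax":0,"ay":0,"az":0,"gripper":15},{"dx":0.8,"dy":0.45,"dz":0,"ax":0,"ay":0,"az":0,"gripper":15},{"dx":0.8,"dy":0.45,"dz":0,"ax":0,"ay":0,"az":0,"gripper":15}]' && python3 -m pendant '[{"dx":0.7,"dy":0.4,"dz":0,"ax":0,"ay":0,"az":0,"gripper":15},{"dx":0.4,"dy":0.2,"dz":0,"ax":0,"ay":0,"az":0,"gripper":15},{"dx":0,"dy":0,"dz":0,"ax":0,"ay":0,"az":0,"gripper":15},{"dx":0,"dy":0,"dz":0,"ax":0,"ay":0,"az":0,"gripper":15},{"dx":0,"dy":0,"dz":0,"ax":0,"ay":0,"az":0,"gripper":15}]'
```

```text
t: 22.55
eef_pos: [0.4818, 0.3096, 0.1703]
tcp_rot: [-3.14, -0.004, -3.138]
ft_force: [-0.2, -0.6, -0.2]
finger_gap: 0.241
grasp_force: 29.5
t: 23.18
eef_pos: [0.4422, 0.3331, 0.1722]
tcp_rot: [-3.142, 0.001, -3.14]
ft_force: [-0.5, -0.9, -0.2]
finger_gap: 0.245
grasp_force: 29.5
```

```bash
python3 -m pendant '[{"dx":0.03,"dy":0.03,"dz":0.1,"ax":0,"ay":0,"az":0,"gripper":15},{"dx":0,"dy":0,"dz":0.3,"ax":0,"ay":0,"az":0,"gripper":15},{"dx":0,"dy":0,"dz":0.3,"ax":0,"ay":0,"az":0,"gripper":15},{"dx":0,"dy":0,"dz":0.2,"ax":0,"ay":0,"az":0,"gripper":15},{"dx":0,"dy":0,"dz":0.1,"ax":0,"ay":0,"az":0,"gripper":15},{"dx":0,"dy":0,"dz":0,"ax":0,"ay":0,"az":0,"gripper":15},{"dx":0,"dy":0,"dz":0,"ax":0,"ay":0,"az":0,"gripper":15}]'
```

```text
t: 24.05
eef_pos: [0.4401, 0.3349, 0.1326]
tcp_rot: [3.141, 0.001, -3.138]
ft_force: [0.3, 0.9, 0.0]
finger_gap: 0.244
grasp_force: 29.5
```

```bash
python3 -m pendant '[{"dx":0,"dy":0,"dz":0.07,"ax":0,"ay":0,"az":0,"gripper":15},{"dx":0,"dy":0,"dz":0,"ax":0,"ay":0,"az":0,"gripper":15},{"dx":0,"dy":0,"dz":0,"ax":0,"ay":0,"az":0,"gripper":15}]'
```

```text
t: 24.42
eef_pos: [0.4399, 0.3347, 0.1296]
tcp_rot: [3.142, 0.0, -3.138]
ft_force: [0.4, 0.4, -1.4]
finger_gap: 0.24
grasp_force: 29.5
```

Now nudge x by +0.8 mm and go down the rest of the way.

```bash
python3 -m pendant '[{"dx":-0.02,"dy":0,"dz":0.06,"ax":0,"ay":0,"az":0,"gripper":15},{"dx":0,"dy":0,"dz":0.05,"ax":0,"ay":0,"az":0,"gripper":15},{"dx":0,"dy":0,"dz":0,"ax":0,"ay":0,"az":0,"gripper":15},{"dx":0,"dy":0,"dz":0,"ax":0,"ay":0,"az":0,"gripper":15}]'
```

```text
t: 24.92
eef_pos: [0.4406, 0.3346, 0.125]
tcp_rot: [-3.142, -0.0, -3.138]
ft_force: [-0.2, 0.1, 0.6]
finger_gap: 0.237
grasp_force: 29.5
```

```bash
python3 -m pendant '[{"dx":0,"dy":0,"dz":0.04,"ax":0,"ay":0,"az":0,"gripper":15},{"dx":0,"dy":0,"dz":0,"ax":0,"ay":0,"az":0,"gripper":15},{"dx":0,"dy":0,"dz":0,"ax":0,"ay":0,"az":0,"gripper":15}]'
```

```text
t: 25.3
eef_pos: [0.4409, 0.3348, 0.124]
tcp_rot: [3.141, 0.001, -3.138]
ft_force: [-0.7, -0.7, 4.3]
finger_gap: 0.241
grasp_force: 29.9
```

Contact came exactly at the seated height. Release the lid and go to the collar.

```bash
python3 -m pendant '[{"dx":0,"dy":0,"dz":-0.02,"ax":0,"ay":0,"az":0,"gripper":26},{"dx":0,"dy":0,"dz":0,"ax":0,"ay":0,"az":0,"gripper":40},{"dx":0,"dy":0,"dz":0,"ax":0,"ay":0,"az":0,"gripper":50},{"dx":0,"dy":0,"dz":-0.5,"ax":0,"ay":0,"az":0,"gripper":55},{"dx":0,"dy":0,"dz":-1,"ax":0,"ay":0,"az":0,"gripper":60},{"dx":0,"dy":0,"dz":-0.5,"ax":0,"ay":0,"az":0,"gripper":70},{"dx":-0.1,"dy":-0.8,"dz":0,"ax":0,"ay":0,"az":0,"gripper":85},{"dx":-0.1,"dy":-1,"dz":0,"ax":0,"ay":0,"az":0,"gripper":85}]' && python3 -m pendant '[{"dx":-0.1,"dy":-1,"dz":0.5,"ax":0,"ay":0,"az":0,"gripper":85},{"dx":-0.05,"dy":-0.7,"dz":1,"ax":0,"ay":0,"az":0,"gripper":85},{"dx":0,"dy":0,"dz":1,"ax":0,"ay":0,"az":0,"gripper":85},{"dx":0,"dy":0,"dz":0.6,"ax":0,"ay":0,"az":0,"gripper":85},{"dx":0,"dy":0,"dz":0,"ax":0,"ay":0,"az":0,"gripper":85},{"dx":0,"dy":0,"dz":0,"ax":0,"ay":0,"az":0,"gripper":85}]'; python3 - <<'E'
from look import *; from h import *
look("s10","side",120,100,260,240,4)
look("t10","top",150,260,290,350,5)
E
```

```text
t: 26.3
eef_pos: [0.4492, 0.2627, 0.2046]
tcp_rot: [3.141, 0.001, -3.137]
ft_force: [-0.2, -0.3, 0.2]
finger_gap: 0.997
grasp_force: 0.0
t: 27.05
eef_pos: [0.4558, 0.195, 0.081]
tcp_rot: [3.141, 0.001, -3.138]
ft_force: [1.3, -0.3, -0.0]
finger_gap: 0.996
grasp_force: 0.0
```

```bash
python3 -m pendant '[{"dx":0.02,"dy":0,"dz":0.6,"ax":0,"ay":0,"az":0,"gripper":85},{"dx":0,"dy":0,"dz":0.7,"ax":0,"ay":0,"az":0,"gripper":85},{"dx":0,"dy":0,"dz":0.5,"ax":0,"ay":0,"az":0,"gripper":85},{"dx":0,"dy":0,"dz":0.18,"ax":0,"ay":0,"az":0,"gripper":85},{"dx":0,"dy":0,"dz":0,"ax":0,"ay":0,"az":0,"gripper":85},{"dx":0,"dy":0,"dz":0,"ax":0,"ay":0,"az":0,"gripper":85}]'
```

```text
t: 27.9
eef_pos: [0.4552, 0.1951, 0.0021]
tcp_rot: [3.141, 0.002, -3.138]
ft_force: [-0.5, 0.4, -0.2]
finger_gap: 0.992
grasp_force: 0.0
```

```bash
python3 -m pendant '[{"dx":0,"dy":0,"dz":0,"ax":0,"ay":0,"az":0,"gripper":77},{"dx":0,"dy":0,"dz":0,"ax":0,"ay":0,"az":0,"gripper":74},{"dx":0,"dy":0,"dz":0,"ax":0,"ay":0,"az":0,"gripper":71},{"dx":0,"dy":0,"dz":0,"ax":0,"ay":0,"az":0,"gripper":67},{"dx":0,"dy":0,"dz":0,"ax":0,"ay":0,"az":0,"gripper":62},{"dx":0,"dy":0,"dz":0,"ax":0,"ay":0,"az":0,"gripper":62},{"dx":0,"dy":0,"dz":0,"ax":0,"ay":0,"az":0,"gripper":62}]' 30
```

```text
t: 28.78
eef_pos: [0.4545, 0.1948, 0.0019]
tcp_rot: [3.141, 0.001, -3.139]
ft_force: [-1.3, -0.0, 7.4]
finger_gap: 0.792
grasp_force: 31.6
```

```bash
python3 -m pendant '[{"dx":0,"dy":0,"dz":-0.5,"ax":0,"ay":0,"az":0,"gripper":62},{"dx":0,"dy":0,"dz":-1,"ax":0,"ay":0,"az":0,"gripper":62},{"dx":0,"dy":0,"dz":-1,"ax":0,"ay":0,"az":0,"gripper":62},{"dx":0,"dy":0,"dz":-1,"ax":0,"ay":0,"az":0,"gripper":62},{"dx":0,"dy":0,"dz":-1,"ax":0,"ay":0,"az":0,"gripper":62},{"dx":0.1,"dy":0.8,"dz":-0.3,"ax":0,"ay":0,"az":0,"gripper":62},{"dx":0.1,"dy":1,"dz":0,"ax":0,"ay":0,"az":0,"gripper":62},{"dx":0.1,"dy":1,"dz":0,"ax":0,"ay":0,"az":0,"gripper":62}]' && python3 -m pendant '[{"dx":0.05,"dy":0.7,"dz":0,"ax":0,"ay":0,"az":0,"gripper":62},{"dx":0,"dy":0,"dz":0,"ax":0,"ay":0,"az":0,"gripper":62},{"dx":0,"dy":0,"dz":0,"ax":0,"ay":0,"az":0,"gripper":62},{"dx":0,"dy":0,"dz":0,"ax":0,"ay":0,"az":0,"gripper":62}]'
```

```text
t: 29.78
eef_pos: [0.4417, 0.3075, 0.1935]
tcp_rot: [3.141, 0.001, -3.139]
ft_force: [0.0, -0.3, -0.3]
finger_gap: 0.792
grasp_force: 34.2
t: 30.28
eef_pos: [0.4397, 0.3335, 0.193]
tcp_rot: [-3.141, -0.001, -3.139]
ft_force: [0.1, 0.1, -0.5]
finger_gap: 0.792
grasp_force: 34.2
```

```bash
python3 -m pendant '[{"dx":-0.02,"dy":0.02,"dz":0.3,"ax":0,"ay":0,"az":0,"gripper":62},{"dx":0,"dy":0,"dz":0.5,"ax":0,"ay":0,"az":0,"gripper":62},{"dx":0,"dy":0,"dz":0.5,"ax":0,"ay":0,"az":0,"gripper":62},{"dx":0,"dy":0,"dz":0.3,"ax":0,"ay":0,"az":0,"gripper":62},{"dx":0,"dy":0,"dz":0,"ax":0,"ay":0,"az":0,"gripper":62},{"dx":0,"dy":0,"dz":0,"ax":0,"ay":0,"az":0,"gripper":62}]'
```

```text
t: 31.02
eef_pos: [0.4411, 0.3356, 0.1295]
tcp_rot: [3.141, 0.001, -3.139]
ft_force: [-0.2, -0.2, 0.3]
finger_gap: 0.792
grasp_force: 34.2
```

```bash
python3 -m pendant '[{"dx":0,"dy":-0.02,"dz":0.1,"ax":0,"ay":0,"az":0,"gripper":62},{"dx":0,"dy":0,"dz":0.2,"ax":0,"ay":0,"az":0,"gripper":62},{"dx":0,"dy":0,"dz":0.15,"ax":0,"ay":0,"az":0,"gripper":62},{"dx":0,"dy":0,"dz":0.15,"ax":0,"ay":0,"az":0,"gripper":62},{"dx":0,"dy":0,"dz":0,"ax":0,"ay":0,"az":0,"gripper":62},{"dx":0,"dy":0,"dz":0,"ax":0,"ay":0,"az":0,"gripper":62}]'
```

```text
t: 31.78
eef_pos: [0.4408, 0.3348, 0.1053]
tcp_rot: [3.141, 0.0, -3.138]
ft_force: [-0.1, -0.9, 1.7]
finger_gap: 0.792
grasp_force: 33.2
```

```bash
python3 -m pendant '[{"dx":0,"dy":0,"dz":0.1,"ax":0,"ay":0,"az":0,"gripper":62},{"dx":0,"dy":0,"dz":0.08,"ax":0,"ay":0,"az":0,"gripper":62},{"dx":0,"dy":0,"dz":0,"ax":0,"ay":0,"az":0,"gripper":62},{"dx":0,"dy":0,"dz":0,"ax":0,"ay":0,"az":0,"gripper":62}]'
```

```text
t: 32.28
eef_pos: [0.4403, 0.3345, 0.0975]
tcp_rot: [-3.141, -0.001, -3.138]
ft_force: [0.3, 0.3, 2.4]
finger_gap: 0.786
grasp_force: 33.4
```

```bash
python3 -m pendant '[{"dx":0,"dy":0,"dz":0.06,"ax":0,"ay":0,"az":0,"gripper":62},{"dx":0,"dy":0,"dz":0.04,"ax":0,"ay":0,"az":0,"gripper":62},{"dx":0,"dy":0,"dz":0,"ax":0,"ay":0,"az":0,"gripper":62},{"dx":0,"dy":0,"dz":0,"ax":0,"ay":0,"az":0,"gripper":62}]'
```

```text
t: 32.78
eef_pos: [0.4407, 0.3349, 0.0958]
tcp_rot: [3.141, 0.001, -3.138]
ft_force: [-3.6, -2.0, 16.3]
finger_gap: 0.794
grasp_force: 34.6
```

```bash
python3 - <<'E'
from look import *; from h import *
import numpy as np
look("s11","side",120,100,260,240,4)
print(bot.observe()["eef_pos"],bot.observe()["ft_force"])
R=lambda im,s:cv2.resize(im,s,interpolation=2)
a=R(cv2.imread("pics/raw_s10.png")[130:220,130:220],(400,400));b=R(cv2.imread("pics/raw_s11.png")[120:210,130:220],(400,400))
t=R(cv2.imread("pics/raw_t10.png")[280:330,170:230],(240,200))
o=np.zeros((600,800,3),np.uint8);o[:400,:400]=a;o[:400,400:]=b;o[400:,:240]=t
cv2.imwrite("pics/c11.png",o)
E
```

```text
[0.44068973 0.33488943 0.09579668] [-3.75810979 -1.6591202  16.97239355]
```

View pics/c11.png

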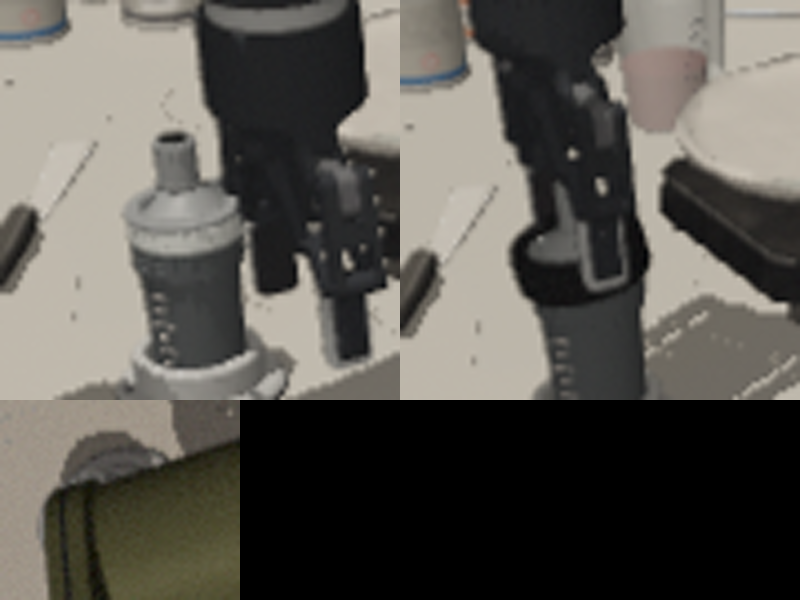

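The lid sits flat at (183,205) in the left view, and the collar is level around it, with its lip about on the flange. The collar has met resistance, so I'll ease the load and release to let it settle.

```bash
python3 -m pendant '[{"dx":0,"dy":0,"dz":-0.04,"ax":0,"ay":0,"az":0,"gripper":62},{"dx":0,"dy":0,"dz":0,"ax":0,"ay":0,"az":0,"gripper":62}]'; python3 -m pendant '[{"dx":0,"dy":0,"dz":0,"ax":0,"ay":0,"az":0,"gripper":71},{"dx":0,"dy":0,"dz":0,"ax":0,"ay":0,"az":0,"gripper":76},{"dx":0,"dy":0,"dz":0,"ax":0,"ay":0,"az":0,"gripper":85},{"dx":0,"dy":0,"dz":0,"ax":0,"ay":0,"az":0,"gripper":85}]'; python3 - <<'E'
from look import *
f=bot.capture("side")["frame"][:,:,::-1];cv2.imwrite("pics/raw_s12.png",f)
E
```

```text
t: 33.08
eef_pos: [0.4405, 0.3347, 0.0959]
tcp_rot: [3.142, -0.0, -3.138]
ft_force: [-1.3, -1.5, 6.3]
finger_gap: 0.79
grasp_force: 34.0
t: 33.58
eef_pos: [0.4406, 0.3346, 0.0953]
tcp_rot: [-3.141, -0.0, -3.138]
ft_force: [0.3, 0.3, -0.7]
finger_gap: 0.997
grasp_force: 0.0
```

```bash
python3 -m pendant '[{"dx":0,"dy":0,"dz":-0.3,"ax":0,"ay":0,"az":0,"gripper":85},{"dx":0,"dy":0,"dz":-0.8,"ax":0,"ay":0,"az":0,"gripper":85},{"dx":0,"dy":0,"dz":-1,"ax":0,"ay":0,"az":0,"gripper":85},{"dx":0,"dy":0,"dz":-1,"ax":0,"ay":0,"az":0,"gripper":85},{"dx":-0.5,"dy":-0.8,"dz":-0.3,"ax":0,"ay":0,"az":0,"gripper":85},{"dx":-0.8,"dy":-1,"dz":0,"ax":0,"ay":0,"az":0,"gripper":85},{"dx":-0.8,"dy":-1,"dz":0,"ax":0,"ay":0,"az":0,"gripper":85},{"dx":-0.5,"dy":-0.8,"dz":0,"ax":0,"ay":0,"az":0,"gripper":85}]';python3 -m pendant '[{"dx":0,"dy":0,"dz":0,"ax":0,"ay":0,"az":0,"gripper":85},{"dx":0,"dy":0,"dz":0,"ax":0,"ay":0,"az":0,"gripper":85}]'; python3 - <<'E'
from look import *; from h import *
import numpy as np
def blob(im,roi,th):
    x0,y0,x1,y1=roi; m=(im[y0:y1,x0:x1].max(2)<th).astype(np.uint8)
    n,l,s,c=cv2.connectedComponentsWithStats(m); i=1+s[1:,4].argmax(); q=s[i]
    mm=l==i
    cols=np.arange(q[0],q[0]+q[2]); bot_=[np.where(mm[:,c])[0].max()+y0 for c in cols]; tp=[np.where(mm[:,c])[0].min()+y0 for c in cols]
    return q[0]+x0,q[1]+y0,q[2],q[3],q[4],tp,bot_
def pred(x,y,z):
    p=np.vstack([circ("side",x,y,z,.07),circ("side",x,y,z+.022,.07)]);return p.min(0).round(1),p.max(0).round(1)
a=cv2.imread("pics/side0.png"); b=bot.capture("side")["frame"][:,:,::-1]; cv2.imwrite("pics/raw_s13.png",b)
for th in (45,60):
    for im,roi in((a,(180,215,230,255)),(b,(140,140,210,200))):
        r=blob(im,roi,th);print(th,"x",r[0],r[0]+r[2],"y",r[1],r[1]+r[3],r[4]);print(r[5],r[6],sep="\n")
print(pred(.4549,.1949,0),pred(.4408,.3347,.091))
E
```

```text
t: 34.62
eef_pos: [0.5466, 0.1895, 0.2327]
tcp_rot: [3.141, 0.002, -3.139]
ft_force: [1.0, 0.3, -0.2]
finger_gap: 0.995
grasp_force: 0.0
t: 34.88
eef_pos: [0.5448, 0.1913, 0.232]
tcp_rot: [3.141, -0.0, -3.139]
ft_force: [0.6, -0.3, 0.2]
finger_gap: 0.993
grasp_force: 0.0
45 x 187 219 y 227 249 477
[np.int64(235), np.int64(233), np.int64(231), np.int64(231), np.int64(230), np.int64(229), np.int64(229), np.int64(229), np.int64(228), np.int64(228), np.int64(227), np.int64(227), np.int64(227), np.int64(227), np.int64(227), np.int64(227), np.int64(227), np.int64(227), np.int64(227), np.int64(227), np.int64(227), np.int64(227), np.int64(227), np.int64(227), np.int64(228), np.int64(228), np.int64(228), np.int64(229), np.int64(229), np.int64(231), np.int64(232), np.int64(237)]
[np.int64(235), np.int64(242), np.int64(244), np.int64(245), np.int64(246), np.int64(246), np.int64(247), np.int64(247), np.int64(247), np.int64(247), np.int64(247), np.int64(248), np.int64(248), np.int64(248), np.int64(248), np.int64(248), np.int64(247), np.int64(247), np.int64(247), np.int64(247), np.int64(247), np.i
[... 2401 characters left out ...]
179), np.int64(178), np.int64(178), np.int64(178), np.int64(177), np.int64(171), np.int64(171), np.int64(171), np.int64(172), np.int64(173), np.int64(175)]
[np.int64(182), np.int64(185), np.int64(186), np.int64(186), np.int64(187), np.int64(190), np.int64(191), np.int64(195), np.int64(195), np.int64(195), np.int64(195), np.int64(195), np.int64(196), np.int64(198), np.int64(198), np.int64(199), np.int64(198), np.int64(199), np.int64(199), np.int64(199), np.int64(199), np.int64(199), np.int64(199), np.int64(199), np.int64(199), np.int64(199), np.int64(199), np.int64(199), np.int64(186), np.int64(183)]
(array([185.7, 224.6]), array([218.7, 249. ])) (array([153.1, 167.5]), array([185.5, 188.9]))
```

```bash
python3 - <<'E'
from h import *
from scipy.optimize import least_squares
def pts(f,roi):
    x0,y0,x1,y1=roi; g=cv2.GaussianBlur(cv2.imread(f).max(2).astype(float),(0,0),.7)
    out=[]
    def cross(a,rng,th=70):
        for i in rng:
            if a[i]>=th>a[i+1 if rng.step>0 else i-1]:
                j=i+(1 if rng.step>0 else -1); return i+(j-i)*(a[i]-th)/(a[i]-a[j])
    for v in range(y0,y1):
        for r in(range(x0,x0+30),range(x1,x1-30,-1)):
            c=cross(g[v],r)
            if c is not None: out.append((c,v))
    return np.array(out)
def hull(x,y,z):
    p=np.vstack([circ("side",x,y,z,.069),circ("side",x,y,z+.022,.069)]).astype(np.float32);return cv2.convexHull(p)
def fit(P,x0,z0):
    f=lambda q:[cv2.pointPolygonTest(hull(q[0],q[1],z0+q[2]),(float(u),float(v)),True) for u,v in P]
    r=least_squares(f,[*x0,0],loss="soft_l1",f_scale=.5,diff_step=1e-3,x_scale=[.01]*3);return r.x.round(4),np.abs(r.fun).mean().round(2)
A=pts("pics/side0.png",(182,229,224,246));B=pts("pics/raw_s13.png",(146,172,194,186))
print(len(A),len(B))
for nm,P,xy,z in(("start",A,(.4549,.1949),0),("now",B,(.4408,.3347),.091)):
    # z hypotheses with xy free (bias), mean residual
    print(nm,fit(P,xy,z),[ (dz,)+tuple((lambda r:(r.x.round(4),round(2*r.cost,2)))(least_squares(lambda q:[cv2.pointPolygonTest(hull(q[0],q[1],z+dz),(float(u),float(v)),True) for u,v in P],xy,diff_step=1e-3))) for dz in(-.003,0,.003)])
E
```

```text
34 28
start (array([ 0.474 ,  0.2491, -0.0333]), np.float64(0.27)) [(-0.003, array([0.4567, 0.1992]), np.float64(19.03)), (0, array([0.4551, 0.1944]), np.float64(22.45)), (0.003, array([0.4534, 0.1897]), np.float64(26.25))]
now (array([ 0.461 ,  0.3943, -0.03  ]), np.float64(0.19)) [(-0.003, array([0.4437, 0.3365]), np.float64(14.91)), (0, array([0.4418, 0.3301]), np.float64(18.17)), (0.003, array([0.4398, 0.3236]), np.float64(21.83))]
```

```bash
python3 -c "
from station import bot
print(bot.hand_in())"
```

```text
the job is handed in; nothing more can be done
None
```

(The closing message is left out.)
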